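# Clamp a brass beaker bottom-up for marking its foot

### The job

The octagonal brass beaker has to be engraved on the underside of its foot. Turn it over and stand it mouth-down in the middle of the cork disc of the engraving stand, then swing the hold-down arm in over it as far as its stop and push the red knob down until the rubber presser rests on the beaker's foot. Leave the hammer, the dividers, the powder box and the cup of punches where they are.

Things in the scene. Friction and masses are not known exactly. Their poses are not given: they have to be found in the camera images.
- beaker: Loose open brass beaker, regular octagon, 58 mm across the flats (each flat 24 mm wide), straight-sided, 60 mm high, wall 3.5 mm, 0.18 kg (varies). Starts upright on the table, mouth up. Origin: centre of the underside of its foot; z runs from the foot to the mouth, which is at z = 60 mm; its flats face x, y and the diagonals at every 45 degrees. Laid on its side it lies steadily on a flat, its axis 29 mm up.
- cork_centre (a point): Centre of the top of the cork disc (88 mm across, 3 mm thick) on the fixed engraving stand. The stand is a wooden board 175 x 120 x 16 mm, reaching 57 mm to -x and 118 mm to +x of this point in its own frame; the cork's top is 19 mm above the table. z up, +x from here to the post.
- post_foot (a point): Foot of the stand's vertical steel post (14 mm thick, top 150 mm above the table), 85 mm from the centre of the cork along the stand's +x; the arm swings about this post.
- knob_top (a point): Centre of the top of the red round knob (22 mm across, 30 mm high) standing on the end of the hold-down arm, 85 mm from the post axis. The steel arm (18 mm wide, 12 mm thick) is just under the knob. The knob's top is 50 mm above the presser's rubber face.
- presser_face (a point): Centre of the lower face of the round rubber presser (28 mm across) under the end of the arm, straight below the knob. With the arm swung in it is over the centre of the cork disc.
- swing (a joint): Angle of the hold-down arm about the post, rad: 0 at its stop, arm over the cork disc; it grows to 1.8 as the arm swings away, counter-clockwise from above (the arm end moves to the stand's -y side). Starts parked at 1.2 to 1.6; light friction, it stays where it is left.
- press (a joint): How far the arm has been pushed down the post, m: 0 at the top, at most 0.045; at 0 the presser's face is 109 mm above the table (30 mm above the foot of the beaker standing mouth-down on the cork). Slides with about 3 N of friction and stays where it is left.
- hammer: Bystander: chasing hammer, wooden handle, 57 x 206 x 70 mm, lying at the back; origin under its middle.
- dividers: Bystander: steel dividers, 48 x 129 x 10 mm, lying near the front edge; origin under the middle.
- powder_box: Bystander: small round brass box with lid, 65 x 59 x 42 mm; origin under its middle.
- punch_cup: Bystander: brass cup full of steel punches, 57 x 57 x 116 mm, at the back right; origin under its middle.

How it is judged:
By the outcome, as a careful person would: the job done as asked, in the order asked, and still so for the second after the job is handed in, with the robot touching nothing.
It also fails if it takes over 72 s, if anything falls off the work surface, if the arm or the gripper's body presses on something with over 40 N, if the wrist force passes 120 N, or if a joint passes its speed limit or range.

### The arm

A 7-joint arm with a two-finger parallel gripper is mounted at the origin on a cart in front of the work surface, level with it; the furniture and walls round the work are solid. World frame = base frame: x ahead of the robot, y to its left, z up, the work surface at z = 0. Lengths are in m, angles in rad, forces in N, time in s.
With the tool pointing down it reaches from about 0.425 to 0.925 m from the base axis. Payload 6.8 kg.
Tool frame: the origin (TCP) lies at the very end of the fingers, on their centre line; the grasp point (between the pads) lies 19 mm behind it; z points along the fingers, y is the line along which they close (so a half turn about z gives the same grasp; the last joint's range is limited). The gripper opens to 88 mm and grips with 3 to 60 N. Pads are 20 mm wide; open, the fingers measure 115 mm over their backs; the gripper's body (75 mm by 178 mm) begins 61 mm behind the grasp point.
Start: joints at [1.104, 0.477, 0.022, 1.555, -0.011, 1.109, -0.083], TCP at [0.237, -0.632, 0.223] pointing down, gripper open.
Joint ranges: [-2.96, 2.96], [-0.34, 2.1], [-1.41, 1.46], [0.24, 2.44], [-1.37, 4.51], [0.17, 1.92], [-2.96, 2.96]. Speed limits (rad/s): [2.39, 2.39, 3.14, 3.14, 3.14, 3.14, 3.14].

### API

Orientations are given as [roll, pitch, yaw] about the fixed x, y, z axes, in that order (R = Rz(yaw) Ry(pitch) Rx(roll)).
In Python, from bench import ctrl, snapshot gives the robot as it stands.
- The arm moves only by the shell command python3 -m inch 'ROWS' [FORCE]. ROWS is JSON, a list of rows, each a list of 3 entries, a list of its own where there are three numbers: the turn, a rotation vector about the tool's x, y, z in degrees, then the shift along the tool's x, y, z in m, then the finger opening in m, from 0 to 0.0878. A call has 1 to 20 rows; each row shifts and turns the commanded pose from where the row before left it, along the tool's axes as they then stand; what a row does not reach is not made up. A row lasts 1/12 s, in which the tool goes at most 41.7 mm and 7.16 degrees, less where a joint would pass 70% of its speed; a pose out of reach is approached as far as the arm can. A call is refused whole if a number of a shift passes 0.0417 or a number of a turn 7.16, either way. A call with a gripper value outside its range is refused whole. The fingers move at their own pace and stop on an object; FORCE is the grip in N (left out, the last holds). Time passes only in rows, so rows that do not move let the fingers close. It gives the time, the measured TCP pose, the force, the opening and the grip force at its end, in the units of the state.
- ctrl.get_state(): the state, without advancing time (a new reading comes with each control period).
- snapshot(name): name is "scene" or "top"; returns a dict with "image" (384x512x3 uint8, blue, green, red), "intrinsics" (3x3 intrinsics, pixels), "position" and "rotation" of the camera in the world. Camera axes: x right, y up, looking along -z (the intrinsics and any distortion apply to the point x, -y, -z); pixel columns grow to the right and rows downward; lengths in m; the calibration is good to about 2 mm. A picture is of the moment at which its call begins. There is no depth.
- ctrl.close_job(): hands the job in; it is judged then, once.
The state is a dict: "time_s": time; "joint_positions": joint angles; "qvel": joint speeds; "joint_efforts": joint torques, N m; "eef_pos": TCP position; "tcp_rot": TCP orientation; "ft_force": force on the tool from outside, world axes, zero at the start; "wrist_torque": the same for the moment, N m; "width": opening from 0.0 (shut) to 1.0 (fully open); "grasp_force": force on a finger pad.
Only numpy, scipy, OpenCV 4.12 (cv2) and the standard library are available. Lean on these libraries where they do the work, as an engineer would, in place of code of your own. Each camera call takes 0.05 s, during which the arm holds its last target. There are 200 camera calls.

## Working session

There is one attempt and no reset: what is moved stays moved. The work goes in short steps, Python scripts to look and compute and a shell command to move; the robot and the scene stay as the last step left them, time stands still between calls to the robot, and variables do not carry over. Pictures are saved under pics/ and viewed, at most 13 in all, crops included, and the job is handed in when it is done.

```bash
mkdir -p pics; ls; python3 - <<'E'
from bench import ctrl, snapshot
import cv2,pickle
for n in("scene","top"):
    s=snapshot(n); cv2.imwrite(f"pics/{n}0.png",cv2.resize(s["image"],(800,600),interpolation=cv2.INTER_CUBIC)); pickle.dump(s,open(n+"0.pkl","wb"))
    print(n,s["intrinsics"],s["position"],s["rotation"])
print(ctrl.get_state())
E
```

```text
pics
scene [[477.11833758   0.         253.0262301 ]
 [  0.         477.11833758 195.20191264]
 [  0.           0.           1.        ]] [-0.04774505  1.1060976   0.9645554 ] [ 0.98527834 -0.00987797 -2.63243815]
top [[434.91215046   0.         258.45175094]
 [  0.         434.91215046 195.59054797]
 [  0.           0.           1.        ]] [0.44912697 0.03338953 1.242711  ] [ 0.08096311 -0.00736628 -1.57156695]
{'time_s': 0.1, 'joint_positions': array([ 1.10385451,  0.47769809,  0.0223543 ,  1.5562959 , -0.01150828,
        1.10930011, -0.08307935]), 'qvel': array([ 0.00075895, -0.00351047, -0.00154849, -0.00337769,  0.00020366,
        0.00025444,  0.00146481]), 'joint_efforts': array([ 4.55636764e-03, -5.84090388e+01,  1.54020298e+00, -2.73312575e+01,
       -5.41812403e-02,  1.31304486e-02,  2.68909827e-05]), 'eef_pos': array([ 0.23685859, -0.63152593,  0.22181608]), 'tcp_rot': array([-3.14002336e+00,  1.10763015e-04,  3.58869132e-01]), 'ft_force': array([-0.04782602,  0.46175729, -0.58948832]), 'wrist_torque': array([-0.00310008,  0.01154988,  0.03356266]), 'grasp_force': 0.0, 'width': 1.004233890612134}
```

View pics/scene0.png

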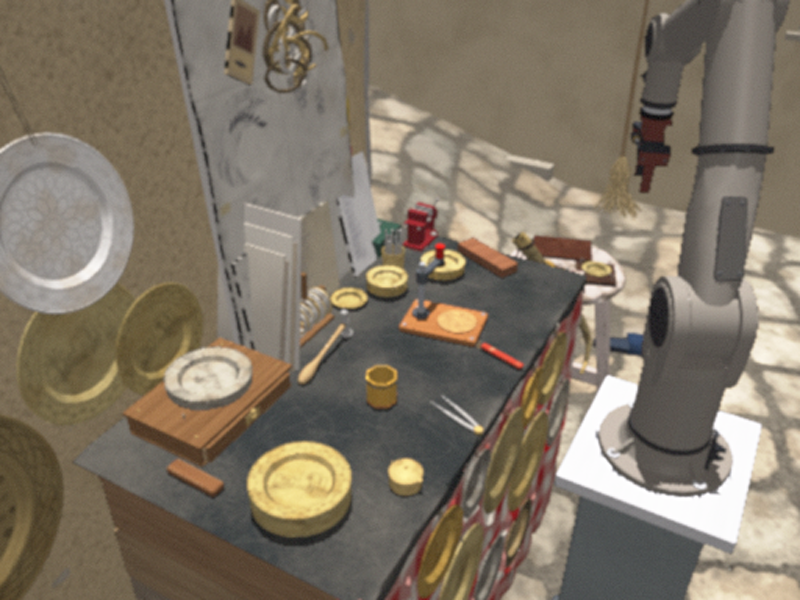

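View pics/top0.png

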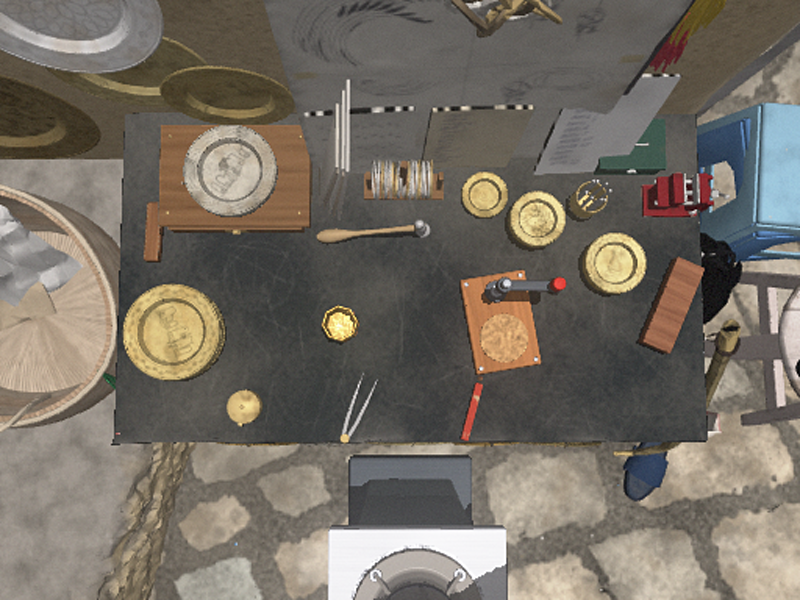

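The top view shows the beaker at (340,324), the cork at (505,337), the post at about (505,287) and the red knob at (559,284). I'll enlarge those areas next.

```bash
cat > h.py <<'E'
import numpy as np, cv2, pickle
from scipy.spatial.transform import Rotation as R
def px(s,u,v,z):
    "full-res pixel -> world point on plane z"
    K=s["intrinsics"]; d=np.array([(u-K[0,2])/K[0,0],-(v-K[1,2])/K[1,1],-1])
    M=R.from_euler('xyz',s["rotation"]).as_matrix() if np.ndim(s["rotation"])==1 else s["rotation"]
    d=M@d; p=np.array(s["position"]); return p+d*(z-p[2])/d[2]
def crop(s,x0,y0,w,h,f,name):
    cv2.imwrite(name,cv2.resize(s["image"][y0:y0+h,x0:x0+w],None,fx=f,fy=f,interpolation=cv2.INTER_CUBIC))
E
python3 - <<'E'
from h import *
s=pickle.load(open("top0.pkl","rb"))
crop(s,195,165,80,75,8,"/tmp/a.png"); a=cv2.imread("/tmp/a.png")[:, :]
# two crops side by side, 5x: beaker (200..240,185..225) ; stand (285..375,165..245)
b=cv2.resize(s["image"][190:226,200:236],None,fx=8,fy=8,interpolation=cv2.INTER_CUBIC)
c=cv2.resize(s["image"][168:243,290:365],None,fx=6.5,fy=6.5,interpolation=cv2.INTER_CUBIC)
o=np.zeros((488,788,3),np.uint8); o[:288,:288]=b; o[:c.shape[0],295:295+c.shape[1]]=c
cv2.imwrite("pics/crop1.png",o)
E
```

```text
(no output)
```

View pics/crop1.png

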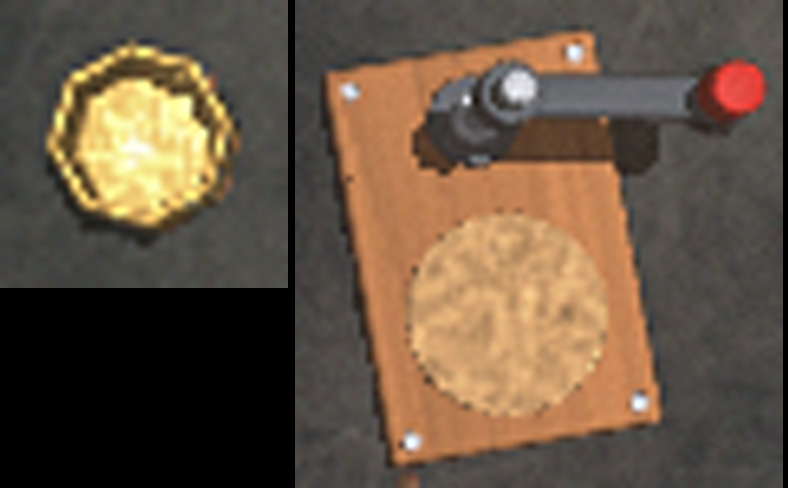

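```bash
python3 - <<'E'
from h import *
from scipy.optimize import minimize
s=pickle.load(open("top0.pkl","rb"))
st=lambda x,y,z: px(s,(x-295+.5)/6.5-.5+290,(y+.5)/6.5-.5+168,z)
c=[st(*p,.016)[:2] for p in((329,73),(594,33),(660,420),(393,465))]
cork=st(507,314,.019); knob=st(738,86,.159); post=st(518,86,.15)
print("sides",np.linalg.norm(c[0]-c[1]),np.linalg.norm(c[1]-c[2]))
ex=((c[0]+c[1])-(c[2]+c[3]));ex/=np.linalg.norm(ex)
m=sum(c)/4; print("ex",ex,np.degrees(np.arctan2(ex[1],ex[0])),"cork from board",m-ex*.0305,"cork",cork,"knob",knob,"post",post,"post exp",cork[:2]+.085*ex)
d=knob[:2]-(cork[:2]+.085*ex); print("arm len",np.linalg.norm(d),"swing",np.degrees(np.arctan2(d[1],d[0])-np.arctan2(-ex[1],-ex[0]))%360)
im=s["image"]; hsv=cv2.cvtColor(im,cv2.COLOR_BGR2HSV)
u0,v0=200,190; f=8
sub=im[v0:v0+36,u0:u0+36]; mask=((sub[...,2].astype(int)-sub[...,0])>45).astype(np.uint8)
mask=cv2.morphologyEx(mask,cv2.MORPH_CLOSE,np.ones((3,3)))
big=cv2.resize(mask*255,None,fx=f,fy=f,interpolation=cv2.INTER_CUBIC)>127
K=s["intrinsics"];M=R.from_euler('xyz',s["rotation"]).as_matrix()
def proj(P):
    q=(P-s["position"])@M; return np.c_[K[0,0]*q[:,0]/-q[:,2]+K[0,2], -K[1,1]*q[:,1]/-q[:,2]+K[1,2]]
def cost(p):
    a=p[2]+np.pi/8+np.arange(8)*np.pi/4; r=.029/np.cos(np.pi/8)
    xy=np.c_[p[0]+r*np.cos(a),p[1]+r*np.sin(a)]
    P=np.vstack([np.c_[xy,0*a],np.c_[xy,0*a+.06]])
    q=proj(P)-[u0,v0]; q=(q+.5)*f-.5
    h=cv2.convexHull(np.round(q*16).astype(np.int32)); t=np.zeros(big.shape,np.uint8); cv2.fillConvexPoly(t,h,1,shift=4)
    return -(np.logical_and(t,big).sum()/np.logical_or(t,big).sum())
b0=px(s,217.2,207,.06)
best=min((minimize(cost,[b0[0],b0[1],a],method='Nelder-Mead',options=dict(initial_simplex=[[b0[0],b0[1],a],[b0[0]+.004,b0[1],a],[b0[0],b0[1]+.004,a],[b0[0],b0[1],a+.1]])) for a in np.radians([-20,-10,0,10,20])),key=lambda r:r.fun)
print("beaker",best.x[:2],np.degrees(best.x[2]),best.fun, mask.sum())
for a in range(-22,23,4): print(a,round(cost([*best.x[:2],np.radians(a)]),3),end=' ')
E
```

```text
sides 0.11756185648883523 0.17086193959142532
ex [0.98826296 0.15276229] 8.787039623438126 cork from board [ 0.49030451 -0.15492527] cork [ 0.49106026 -0.15511791  0.019     ] knob [ 0.57425778 -0.22400752  0.159     ] post [ 0.57529012 -0.14034638  0.15      ] post exp [ 0.57506261 -0.14213311]
arm len 0.08187835838022242 swing 80.64975639781488
beaker [0.51606745 0.13795599] -16.440093409229174 -0.9515224059250392 404
-22 -0.94 -18 -0.949 -14 -0.95 -10 -0.944 -6 -0.932 -2 -0.92 2 -0.911 6 -0.907 10 -0.908 14 -0.914 18 -0.925 22 -0.937
```

```bash
cat > st.py <<'E'
# usage: st.py [target x y z (grasp point) ] -> error of grasp point in tool axes
import sys
from h import *
from bench import ctrl
s=ctrl.get_state(); M=R.from_euler('xyz',s["tcp_rot"]); g=s["eef_pos"]-.019*M.as_matrix()[:,2]
print("t",round(s["time_s"],2),"grasp",g.round(4),"rpy",np.degrees(s["tcp_rot"]).round(1),"w",round(s["width"]*.0878,4),"gf",round(s["grasp_force"],1),"F",s["ft_force"].round(1),"q",s["joint_positions"].round(2))
a=[float(x) for x in sys.argv[1:]]
if len(a)>=3: print("shift in tool axes",M.inv().apply(np.array(a[:3])-g).round(4))
if len(a)==6: # wanted rpy deg
    print("turn rotvec tool deg",np.degrees((M.inv()*R.from_euler('xyz',a[3:],degrees=True)).as_rotvec()).round(1))
E
python3 -m inch '[[[0,0,0],[0.0266,-0.0311,0],0.0878],[[0,0,0],[0.0266,-0.0311,0],0.0878],[[0,0,0],[0.0266,-0.0311,0],0.0878],[[0,0,0],[0.0266,-0.0311,0],0.0878],[[0,0,0],[0.0266,-0.0311,0],0.0878],[[0,0,0],[0.0266,-0.0311,0],0.0878],[[0,0,0],[0.0266,-0.0311,0],0.0878],[[0,0,0],[0.0266,-0.0311,0],0.0878],[[0,0,0],[0.0266,-0.0311,0],0.0878],[[0,0,0],[0.0266,-0.0311,0],0.0878],[[0,0,0],[0.0266,-0.0311,0],0.0878],[[0,0,0],[0.0266,-0.0311,0],0.0878],[[0,0,0],[0.0266,-0.0311,0],0.0878],[[0,0,0],[0.0266,-0.0311,0],0.0878],[[0,0,0],[0.0266,-0.0311,0],0.0878],[[0,0,0],[0.0266,-0.0311,0],0.0878],[[0,0,0],[0.0266,-0.0311,0],0.0878],[[0,0,0],[0.0266,-0.0311,0],0.0878],[[0,0,0],[0.0266,-0.0311,0],0.0878],[[0,0,0],[0.0266,-0.0311,0],0.0878]]'; python3 st.py
```

```text
time_s: 1.77
eef_pos: [0.5169, 0.1389, 0.2225]
tcp_rot: [3.141, 0.0, 0.358]
ft_force: [0.3, -0.3, 0.3]
width: 1.0
grasp_force: 0.0
t 1.77 grasp [0.5169 0.1389 0.2415] rpy [180.    0.   20.5] w 0.0878 gf 0.0 F [ 0.3 -0.3  0.3] q [ 0.04  0.29 -0.5   1.86  0.16  1.03 -1.74]
```

```bash
python3 -m inch '[[[0,0,-7],[0,0,0],0.0878],[[0,0,-7],[0,0,0],0.0878],[[0,0,-7],[0,0,0],0.0878],[[0,0,-7],[0,0,0],0.0878],[[0,0,-7],[0,0,0],0.0878],[[0,0,-7],[0,0,0],0.0878],[[0,0,-7],[0,0,0],0.0878],[[0,0,-7],[0,0,0],0.0878],[[0,0,-7],[0,0,0],0.0878],[[0,0,-7],[0,0,0],0.0878],[[0,0,-7],[0,0,0],0.0878],[[0,0,-7],[0,0,0],0.0878],[[0,0,-7],[0,0,0],0.0878],[[0,0,-7],[0,0,0],0.0878],[[0,0,0],[0,0,0],0.0878]]' | tail -c 600; python3 st.py 0.516 0.138 0.15
```

```text
time_s: 3.02
eef_pos: [0.5165, 0.1369, 0.2222]
tcp_rot: [-3.141, -0.0, 2.073]
ft_force: [0.0, -0.4, -0.1]
width: 1.0
grasp_force: 0.0
t 3.02 grasp [0.5165 0.1369 0.2412] rpy [-180.    -0.   118.8] w 0.0878 gf 0.0 F [ 0.  -0.4 -0.1] q [ 0.29  0.35 -0.82  1.85  0.29  1.06 -0.14]
shift in tool axes [0.0012 0.0002 0.0912]
```

```bash
python3 -m inch '[[[0,6.43,0],[0.0021,0,0],0.0878],[[0,6.43,0],[0.0021,0,0],0.0878],[[0,6.43,0],[0.0021,0,0],0.0878],[[0,6.43,0],[0.0021,0,0],0.0878],[[0,6.43,0],[0.0021,0,0],0.0878],[[0,6.43,0],[0.0021,0,0],0.0878],[[0,6.43,0],[0.0021,0,0],0.0878],[[0,0,0],[0,0,0],0.0878],[[0,0,0],[0,0,0],0.0878]]' | tail -c 600; python3 st.py 0.516 0.138 0.12 180 45 118.6;  python3 - <<'E'
from bench import snapshot
from h import *
s=snapshot("top"); pickle.dump(s,open("top1.pkl","wb")); crop(s,160,130,160,120,5,"pics/c2.png")
E
```

```text
time_s: 3.77
eef_pos: [0.5105, 0.1478, 0.2258]
tcp_rot: [-3.136, -0.786, 2.061]
ft_force: [-0.8, 0.3, 1.1]
width: 0.998
grasp_force: 0.0
t 3.77 grasp [0.5169 0.136  0.2392] rpy [-179.7  -45.   118.1] w 0.0876 gf 0.0 F [-0.8  0.3  1.1] q [ 0.66  0.7  -0.97  1.71 -0.21  1.22  0.35]
shift in tool axes [-0.0828  0.0006  0.0858]
turn rotvec tool deg [ -0.3 -90.   -0.3]
```

View pics/c2.png

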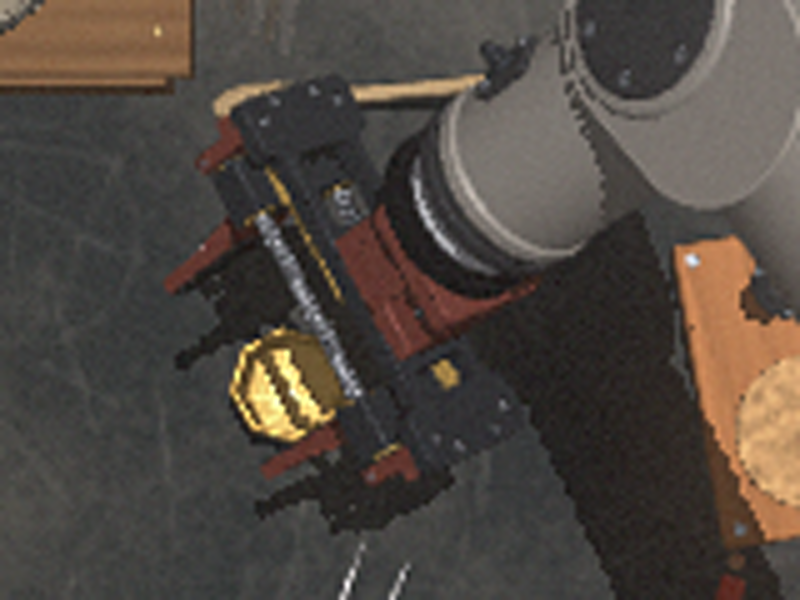

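```bash
python3 -m inch '[[[0,0,0],[-0.0183,0.0001,0.0187],0.0878],[[0,0,0],[-0.0183,0.0001,0.0187],0.0878],[[0,0,0],[-0.0183,0.0001,0.0187],0.0878],[[0,0,0],[-0.0183,0.0001,0.0187],0.0878],[[0,0,0],[-0.0183,0.0001,0.0187],0.0878],[[0,0,0],[-0.0183,0.0001,0.0187],0.0878],[[0,0,0],[-0.0183,0.0001,0.0187],0.0878],[[0,0,0],[-0.0183,0.0001,0.0187],0.0878],[[0,0,0],[0,0,0],0.0878],[[0,0,0],[0,0,0],0.0878]]' | tail -c 600; python3 st.py 0.516 0.138 0.03 180 -45 118.6
```

```text
time_s: 4.65
eef_pos: [0.5095, 0.1528, 0.0194]
tcp_rot: [-3.141, -0.784, 2.071]
ft_force: [0.9, -0.7, 0.4]
width: 1.001
grasp_force: 0.0
t 4.65 grasp [0.516  0.1411 0.0328] rpy [-180.   -44.9  118.7] w 0.0879 gf 0.0 F [ 0.9 -0.7  0.4] q [ 0.57  0.98 -0.83  1.78 -0.07  0.94  0.44]
shift in tool axes [-0.0039 -0.0014  0.0001]
turn rotvec tool deg [-0.1  0.1  0.1]
```

```bash
python3 -m inch '[[[0,0,0],[-0.0035,-0.0012,0],0.0878],[[0,0,0],[0,0,0],0.06],[[0,0,0],[0,0,0],0.045],[[0,0,0],[0,0,0],0.045],[[0,0,0],[0,0,0],0.045],[[0,0,0],[0,0,0],0.045],[[0,0,0],[0,0,0],0.045],[[0,0,0],[0,0,0],0.045]]' 25| tail -c 600; python3 st.py 0.516 0.138 0.10 180 -45 118.6;  python3 - <<'E'
from bench import snapshot
from h import *
s=snapshot("top"); pickle.dump(s,open("top2.pkl","wb")); crop(s,175,160,100,75,6,"pics/c3.png")
E
```

```text
time_s: 5.32
eef_pos: [0.5097, 0.1486, 0.0161]
tcp_rot: [-3.141, -0.786, 2.069]
ft_force: [-1.4, -4.3, 6.3]
width: 0.657
grasp_force: 25.0
t 5.32 grasp [0.5162 0.1368 0.0295] rpy [-180.   -45.   118.6] w 0.0577 gf 25.0 F [-1.4 -4.3  6.3] q [ 0.57  0.98 -0.83  1.78 -0.06  0.94  0.45]
shift in tool axes [ 0.0507  0.0004 -0.049 ]
turn rotvec tool deg [-0. -0. -0.]
```

View pics/c3.png

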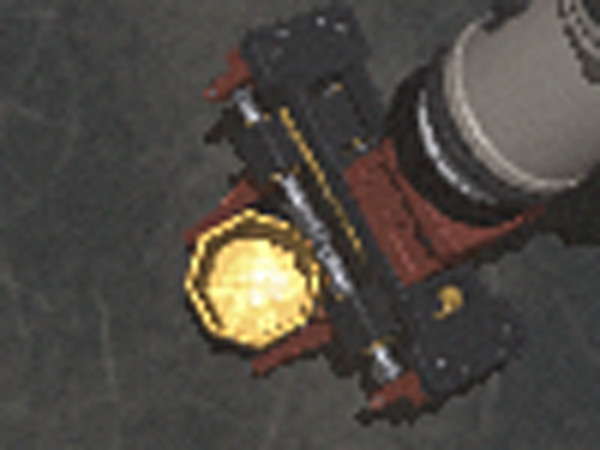

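```bash
python3 -m inch '[[[0,0,0],[0.0165,0,-0.0165],0.045],[[0,0,0],[0.0165,0,-0.0165],0.045],[[0,0,0],[0.0165,0,-0.0165],0.045],[[0,-6.43,0],[-0.0021,0,0],0.045],[[0,-6.43,0],[-0.0021,0,0],0.045],[[0,-6.43,0],[-0.0021,0,0],0.045],[[0,-6.43,0],[-0.0021,0,0],0.045],[[0,-6.43,0],[-0.0021,0,0],0.045],[[0,-6.43,0],[-0.0021,0,0],0.045],[[0,-6.43,0],[-0.0021,0,0],0.045],[[0,-6.43,0],[-0.0021,0,0],0.045],[[0,-6.43,0],[-0.0021,0,0],0.045],[[0,-6.43,0],[-0.0021,0,0],0.045],[[0,-6.43,0],[-0.0021,0,0],0.045],[[0,-6.43,0],[-0.0021,0,0],0.045],[[0,-6.43,0],[-0.0021,0,0],0.045],[[0,-6.43,0],[-0.0021,0,0],0.045],[[0,0,0],[0,0,0],0.045],[[0,0,0],[0,0,0],0.045]]' | tail -c 600; python3 st.py 0.516 0.138 0.03 180 45 118.6
```

```text
time_s: 6.95
eef_pos: [0.5215, 0.1273, 0.0824]
tcp_rot: [-3.137, 0.782, 2.076]
ft_force: [0.0, -0.5, -2.3]
width: 0.663
grasp_force: 25.0
t 6.95 grasp [0.5151 0.139  0.0959] rpy [-179.7   44.8  119. ] w 0.0582 gf 25.0 F [ 0.  -0.5 -2.3] q [-0.62  0.6  -0.23  2.05  1.    1.12 -1.07]
shift in tool axes [0.0455 0.0005 0.0477]
turn rotvec tool deg [-0.  -0.2  0.3]
```

```bash
python3 -m inch '[[[0,0,0],[0.0118,0,0.0118],0.045],[[0,0,0],[0.0118,0,0.0118],0.045],[[0,0,0],[0.0118,0,0.0118],0.045],[[0,0,0],[0.006,0,0.006],0.045],[[0,0,0],[0.003,0,0.0035],0.045],[[0,0,0],[0,0,0],0.045],[[0,0,0],[0,0,0],0.045]]' | tail -c 600; python3 st.py 0.516 0.138 0.029 180 45 118.6
```

```text
time_s: 7.53
eef_pos: [0.5233, 0.1246, 0.0216]
tcp_rot: [3.141, 0.785, 2.067]
ft_force: [-0.8, 0.8, -2.8]
width: 0.657
grasp_force: 25.0
t 7.53 grasp [0.5169 0.1364 0.035 ] rpy [179.9  45.  118.4] w 0.0577 gf 25.0 F [-0.8  0.8 -2.8] q [-0.64  0.71 -0.21  2.05  1.07  1.06 -1.19]
shift in tool axes [ 0.0055 -0.0001  0.003 ]
turn rotvec tool deg [-0.1 -0.  -0.1]
```

```bash
python3 -m inch '[[[0,0,0],[0.0025,0,0.0015],0.045],[[0,0,0],[0.0015,0,0.001],0.045],[[0,0,0],[0,0,0],0.045],[[0,0,0],[0,0,0],0.045]]' | tail -c 600; python3 st.py 0.516 0.138 0.029 180 45 118.6
```

```text
time_s: 7.87
eef_pos: [0.5224, 0.1263, 0.0166]
tcp_rot: [3.141, 0.785, 2.069]
ft_force: [0.3, -0.9, -2.5]
width: 0.66
grasp_force: 25.0
t 7.87 grasp [0.516  0.1381 0.03  ] rpy [180.   45.  118.6] w 0.0579 gf 25.0 F [ 0.3 -0.9 -2.5] q [-0.64  0.72 -0.21  2.05  1.07  1.06 -1.2 ]
shift in tool axes [ 0.0006 -0.      0.0008]
turn rotvec tool deg [-0.  0. -0.]
```

```bash
python3 -m inch '[[[0,0,0],[0.0006,0,0.0006],0.045],[[0,0,0],[0,0,0],0.0878],[[0,0,0],[0,0,0],0.0878],[[0,0,0],[0,0,0],0.0878],[[0,0,0],[0,0,0],0.0878],[[0,0,0],[0,0,0],0.0878]]' | tail -c 600; python3 st.py;  python3 - <<'E'
from bench import snapshot
from h import *
s=snapshot("top"); pickle.dump(s,open("top3.pkl","wb")); crop(s,175,160,100,75,6,"pics/c4.png")
E
```

```text
time_s: 8.37
eef_pos: [0.5224, 0.126, 0.0157]
tcp_rot: [3.141, 0.786, 2.069]
ft_force: [-0.0, -0.8, 0.1]
width: 0.984
grasp_force: 0.0
t 8.37 grasp [0.516  0.1378 0.0291] rpy [180.   45.  118.5] w 0.0864 gf 0.0 F [-0.  -0.8  0.1] q [-0.64  0.73 -0.21  2.05  1.07  1.06 -1.2 ]
```

View pics/c4.png

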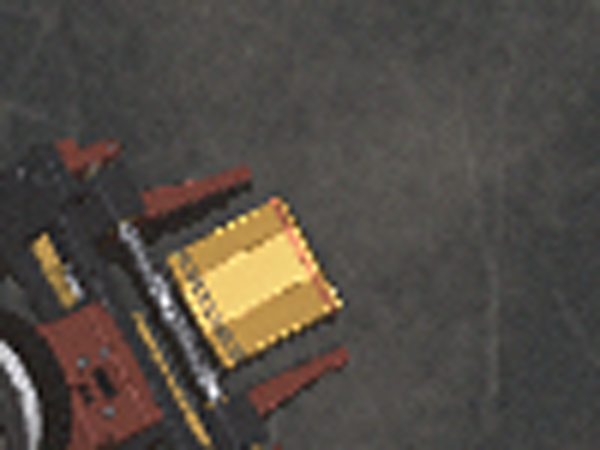

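The beaker lies on a flat, centred at about (255,285) in the crop, between the open fingers. Next I'll rotate the gripper around it.

```bash
python3 -m inch '[[[0,6.43,0],[0.0021,0,0],0.0878],[[0,6.43,0],[0.0021,0,0],0.0878],[[0,6.43,0],[0.0021,0,0],0.0878],[[0,6.43,0],[0.0021,0,0],0.0878],[[0,6.43,0],[0.0021,0,0],0.0878],[[0,6.43,0],[0.0021,0,0],0.0878],[[0,6.43,0],[0.0021,0,0],0.0878],[[0,6.43,0],[0.0021,0,0],0.0878],[[0,6.43,0],[0.0021,0,0],0.0878],[[0,6.43,0],[0.0021,0,0],0.0878],[[0,6.43,0],[0.0021,0,0],0.0878],[[0,6.43,0],[0.0021,0,0],0.0878],[[0,6.43,0],[0.0021,0,0],0.0878],[[0,6.43,0],[0.0021,0,0],0.0878],[[0,0,0],[0,0,0],0.0878],[[0,0,0],[0,0,0],0.0878],[[0,0,0],[0,0,0],0.0878]]' | tail -c 600; python3 st.py 0.516 0.138 0.029 180 -45 118.6
```

```text
time_s: 9.83
eef_pos: [0.5092, 0.1504, 0.0148]
tcp_rot: [3.141, -0.783, 2.072]
ft_force: [0.3, 0.9, 0.6]
width: 1.0
grasp_force: 0.0
t 9.83 grasp [0.5157 0.1386 0.0282] rpy [180.  -44.9 118.7] w 0.0878 gf 0.0 F [0.3 0.9 0.6] q [ 0.64  1.05 -0.95  1.78  0.08  0.94  0.32]
shift in tool axes [ 0.0001  0.     -0.001 ]
turn rotvec tool deg [-0.   0.1  0.1]
```

```bash
python3 -m inch '[[[0,0,0],[0.0005,0,-0.0005],0.06],[[0,0,0],[0,0,0],0.045],[[0,0,0],[0,0,0],0.045],[[0,0,0],[0,0,0],0.045],[[0,0,0],[0,0,0],0.045],[[0,0,0],[0,0,0],0.045],[[0,0,0],[0,0,0],0.045],[[0,0,0],[0,0,0],0.045]]' 25| tail -c 200; python3 -m inch '[[[0,0,0],[0.0165,0,-0.0165],0.045],[[0,0,0],[0.0165,0,-0.0165],0.045],[[0,0,0],[0.0165,0,-0.0165],0.045],[[0,-6.43,0],[-0.0021,0,0],0.045],[[0,-6.43,0],[-0.0021,0,0],0.045],[[0,-6.43,0],[-0.0021,0,0],0.045],[[0,-6.43,0],[-0.0021,0,0],0.045],[[0,-6.43,0],[-0.0021,0,0],0.045],[[0,-6.43,0],[-0.0021,0,0],0.045],[[0,-6.43,0],[-0.0021,0,0],0.045],[[0,-6.43,0],[-0.0021,0,0],0.045],[[0,-6.43,0],[-0.0021,0,0],0.045],[[0,-6.43,0],[-0.0021,0,0],0.045],[[0,-6.43,0],[-0.0021,0,0],0.045],[[0,-6.43,0],[-0.0021,0,0],0.045],[[0,-6.43,0],[-0.0021,0,0],0.045],[[0,-6.43,0],[-0.0021,0,0],0.045],[[0,0,0],[0,0,0],0.045],[[0,0,0],[0,0,0],0.045]]' | tail -c 600; python3 st.py 0.4907 -0.155 0.14 180 45 118.6
```

```text
time_s: 10.5
eef_pos: [0.5098, 0.1496, 0.0153]
tcp_rot: [3.141, -0.786, 2.07]
ft_force: [-1.0, -0.3, 4.6]
width: 0.661
grasp_force: 25.0
time_s: 12.08
eef_pos: [0.5212, 0.1275, 0.0816]
tcp_rot: [-3.137, 0.782, 2.076]
ft_force: [-0.0, -0.4, -1.7]
width: 0.664
grasp_force: 25.0
t 12.08 grasp [0.5148 0.1393 0.0951] rpy [-179.7   44.8  119. ] w 0.0583 gf 25.0 F [-0.  -0.4 -1.7] q [-0.51  0.62 -0.38  2.04  1.05  1.19 -1.11]
shift in tool axes [-0.2061 -0.1629  0.1422]
turn rotvec tool deg [-0.  -0.2  0.2]
```

```bash
python3 -m inch '[[[0,0,0],[-0.0206,-0.0163,0.0142],0.045],[[0,0,0],[-0.0206,-0.0163,0.0142],0.045],[[0,0,0],[-0.0206,-0.0163,0.0142],0.045],[[0,0,0],[-0.0206,-0.0163,0.0142],0.045],[[0,0,0],[-0.0206,-0.0163,0.0142],0.045],[[0,0,0],[-0.0206,-0.0163,0.0142],0.045],[[0,0,0],[-0.0206,-0.0163,0.0142],0.045],[[0,0,0],[-0.0206,-0.0163,0.0142],0.045],[[0,0,0],[-0.0206,-0.0163,0.0142],0.045],[[0,0,0],[-0.0206,-0.0163,0.0142],0.045],[[0,0,0],[0,0,0],0.045],[[0,0,0],[0,0,0],0.045]]' | tail -c 600; python3 st.py 0.4907 -0.155 0.056 180 45 118.6;python3 - <<'E'
from bench import snapshot
from h import *
s=snapshot("top"); pickle.dump(s,open("top4.pkl","wb")); a=s["image"][150:250,265:385]
t=snapshot("scene"); b=t["image"][160:260,220:340]
cv2.imwrite("pics/c5.png",cv2.resize(np.vstack([a,b]),None,fx=3,fy=3,interpolation=cv2.INTER_CUBIC))
E
```

```text
time_s: 13.08
eef_pos: [0.4952, -0.1717, 0.1295]
tcp_rot: [3.14, 0.785, 2.06]
ft_force: [0.5, 0.9, -2.2]
width: 0.659
grasp_force: 25.0
t 13.08 grasp [ 0.4888 -0.1599  0.143 ] rpy [179.9  45.  118.1] w 0.0578 gf 25.0 F [ 0.5  0.9 -2.2] q [-0.1   0.35 -0.19  2.36  1.38  0.84 -0.96]
shift in tool axes [0.0639 0.0038 0.0591]
turn rotvec tool deg [-0.3 -0.  -0.4]
```

View pics/c5.png

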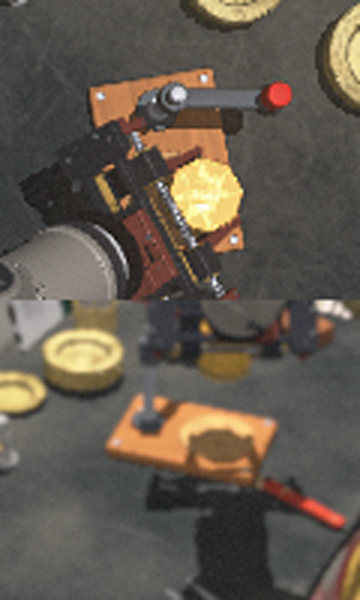

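```bash
python3 -m inch '[[[0,0,0],[0.0128,0.0008,0.0118],0.045],[[0,0,0],[0.0128,0.0008,0.0118],0.045],[[0,0,0],[0.0128,0.0008,0.0118],0.045],[[0,0,0],[0.0128,0.0008,0.0118],0.045],[[0,0,0],[0.0128,0.0008,0.0118],0.045],[[0,0,0],[0,0,0],0.045],[[0,0,0],[0,0,0],0.045],[[0,0,0],[0,0,0],0.045]]' | tail -c 600; python3 st.py 0.4907 -0.155 0.0495 180 45 118.6;python3 - <<'E'
from bench import snapshot
from h import *
s=pickle.load(open("top4.pkl","rb")); print("foot ctr before",px(s,207/3+265-.3,195/3+150-.3,.173))
s=snapshot("top"); pickle.dump(s,open("top5.pkl","wb")); a=s["image"][180:240,290:350]
t=snapshot("scene"); b=t["image"][170:230,255:315]
cv2.imwrite("pics/c6.png",cv2.resize(np.hstack([a,b]),None,fx=6.5,fy=6.5,interpolation=cv2.INTER_CUBIC))
E
```

```text
time_s: 13.85
eef_pos: [0.4991, -0.1625, 0.0421]
tcp_rot: [3.141, 0.785, 2.069]
ft_force: [0.5, 0.3, -2.1]
width: 0.658
grasp_force: 25.0
t 13.85 grasp [ 0.4927 -0.1507  0.0555] rpy [180.   45.  118.6] w 0.0578 gf 25.0 F [ 0.5  0.3 -2.1] q [-0.12  0.57 -0.18  2.37  1.6   0.86 -1.27]
shift in tool axes [ 0.0022 -0.0038  0.0063]
turn rotvec tool deg [ 0. -0. -0.]
foot ctr before [ 0.48868361 -0.15979644  0.173     ]
```

View pics/c6.png

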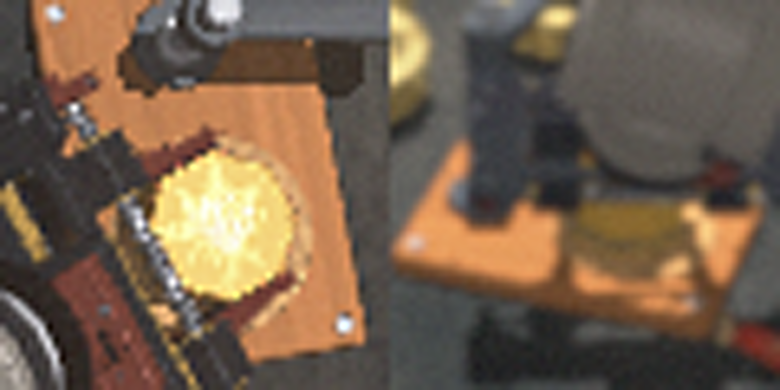

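```bash
python3 -m inch '[[[0,0,0],[-0.001,-0.0038,0.003],0.045],[[0,0,0],[0.0012,0,0.0012],0.045],[[0,0,0],[0.0012,0,0.0012],0.045],[[0,0,0],[0,0,0],0.045],[[0,0,0],[0,0,0],0.045],[[0,0,0],[0,0,0],0.045]]' | tail -c 600; python3 st.py 0.4907 -0.155 0.0490 180 45 118.6
```

```text
time_s: 14.45
eef_pos: [0.4967, -0.1672, 0.0368]
tcp_rot: [3.142, 0.786, 2.069]
ft_force: [0.6, 0.8, -2.5]
width: 0.659
grasp_force: 25.0
t 14.45 grasp [ 0.4903 -0.1554  0.0502] rpy [180.   45.  118.6] w 0.0579 gf 25.0 F [ 0.6  0.8 -2.5] q [-0.11  0.58 -0.18  2.37  1.62  0.86 -1.29]
shift in tool axes [0.001  0.0006 0.0007]
turn rotvec tool deg [-0.  0. -0.]
```

```bash
python3 -m inch '[[[0,0,0],[0.0009,0.0004,0.0007],0.045],[[0,0,0],[0,0,0],0.045],[[0,0,0],[0,0,0],0.045]]' | tail -c 600; python3 st.py 0.4907 -0.155 0.0490
```

```text
time_s: 14.7
eef_pos: [0.4968, -0.1672, 0.0366]
tcp_rot: [-3.142, 0.788, 2.069]
ft_force: [-5.2, 3.9, 9.0]
width: 0.66
grasp_force: 25.0
t 14.7 grasp [ 0.4903 -0.1554  0.05  ] rpy [-180.    45.1  118.6] w 0.058 gf 25.0 F [-5.2  3.9  9. ] q [-0.11  0.59 -0.18  2.37  1.63  0.86 -1.3 ]
shift in tool axes [0.0008 0.0005 0.0006]
```

Contact: the force in z went from -2.5 to +9 N. I'll release and back out along the tool.

```bash
python3 -m inch '[[[0,0,0],[0,0,0],0.0878],[[0,0,0],[0,0,0],0.0878],[[0,0,0],[0,0,0],0.0878],[[0,0,0],[0,0,0],0.0878],[[0,0,0],[0,0,0],0.0878],[[0,0,0],[0,0,0],0.0878],[[0,0,0],[0,0,-0.015],0.0878],[[0,0,0],[0,0,-0.025],0.0878],[[0,0,0],[0,0,-0.03],0.0878],[[0,0,0],[0,0,-0.03],0.0878],[[0,0,0],[0,0,-0.03],0.0878],[[0,0,0],[0,0,-0.03],0.0878],[[0,0,0],[0,0,0],0.0878],[[0,0,0],[0,0,0],0.0878]]' | tail -c 600; python3 st.py;python3 - <<'E'
from bench import snapshot
from h import *
s=snapshot("top"); pickle.dump(s,open("top6.pkl","wb")); a=s["image"][165:245,285:365]
t=snapshot("scene"); b=t["image"][150:230,245:325]
cv2.imwrite("pics/c7.png",cv2.resize(np.hstack([a,b]),None,fx=5,fy=5,interpolation=cv2.INTER_CUBIC))
E
```

```text
time_s: 15.87
eef_pos: [0.4437, -0.0665, 0.1497]
tcp_rot: [3.137, 0.786, 2.068]
ft_force: [0.4, -0.2, -0.5]
width: 0.995
grasp_force: 0.0
t 15.87 grasp [ 0.4372 -0.0548  0.1631] rpy [179.8  45.  118.5] w 0.0874 gf 0.0 F [ 0.4 -0.2 -0.5] q [-0.27  0.28 -0.34  2.4   1.14  1.01 -1.01]
```

View pics/c7.png

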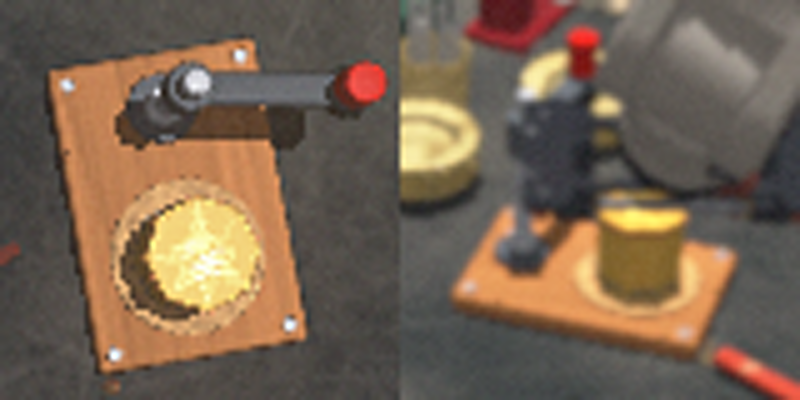

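```bash
python3 - <<'E'
from h import *
s=pickle.load(open("top6.pkl","rb"))
f=lambda x,y,z: print(px(s,(x+.5)/5-.5+285,(y+.5)/5-.5+165,z).round(4))
f(206,253,.079); f(188,256,.019); f(363,82,.159); f(194,82,.15)
E
python3 st.py .575 -.224 .25 180 0 90
```

```text
[ 0.4908 -0.1556  0.079 ]
[ 0.4913 -0.1551  0.019 ]
[ 0.5738 -0.2227  0.159 ]
[ 0.5748 -0.1391  0.15  ]
t 15.97 grasp [ 0.4363 -0.0567  0.1618] rpy [-179.9   45.   118.6] w 0.0876 gf 0.0 F [ 0.4 -0.  -0.5] q [-0.27  0.29 -0.34  2.4   1.14  1.01 -1.01]
shift in tool axes [-0.2132  0.0419  0.0885]
turn rotvec tool deg [11.2 44.1 27. ]
```

```bash
python3 -m inch '[[[0,0,0],[-0.019,0,-0.019],0.0878],[[0,0,0],[-0.019,0,-0.019],0.0878],[[0,0,0],[-0.019,0,-0.019],0.0878],[[0,6.43,0],[0.0021,0,0],0.0878],[[0,6.43,0],[0.0021,0,0],0.0878],[[0,6.43,0],[0.0021,0,0],0.0878],[[0,6.43,0],[0.0021,0,0],0.0878],[[0,6.43,0],[0.0021,0,0],0.0878],[[0,6.43,0],[0.0021,0,0],0.0878],[[0,6.43,0],[0.0021,0,0],0.0878],[[0,0,0],[0,0,0],0.07],[[0,0,0],[0,0,0],0.07]]' | tail -c 600; python3 st.py .574 -.225 .25 180 0 118.6
```

```text
time_s: 16.97
eef_pos: [0.4361, -0.0591, 0.2215]
tcp_rot: [-3.137, 0.007, 2.063]
ft_force: [-0.1, 0.7, -0.1]
width: 0.887
grasp_force: 0.0
t 16.97 grasp [ 0.4361 -0.0589  0.2405] rpy [-179.7    0.4  118.2] w 0.0779 gf 0.0 F [-0.1  0.7 -0.1] q [ 0.11  0.09 -0.13  2.08  0.02  0.97  0.46]
shift in tool axes [-0.2116  0.0431 -0.0082]
turn rotvec tool deg [-0.3  0.4 -0.4]
```

```bash
python3 -m inch '[[[-0.3,0.4,-0.4],[-0.0353,0.0072,-0.0014],0.06],[[0,0,0],[-0.0353,0.0072,-0.0014],0.05],[[0,0,0],[-0.0353,0.0072,-0.0014],0.05],[[0,0,0],[-0.0353,0.0072,-0.0014],0.05],[[0,0,0],[-0.0353,0.0072,-0.0014],0.05],[[0,0,0],[-0.0353,0.0072,-0.0014],0.05],[[0,0,0],[0,0,0],0.05],[[0,0,0],[0,0,0],0.05],[[0,0,0],[0,0,0],0.05]]' | tail -c 600; python3 st.py .574 -.225 .153 180 0 118.6
```

```text
time_s: 17.72
eef_pos: [0.5757, -0.2193, 0.2303]
tcp_rot: [3.14, -0.002, 2.077]
ft_force: [-0.2, -0.4, 0.4]
width: 0.568
grasp_force: 0.0
t 17.72 grasp [ 0.5756 -0.2193  0.2493] rpy [ 1.799e+02 -1.000e-01  1.190e+02] w 0.0498 gf 0.0 F [-0.2 -0.4  0.4] q [ 0.27  0.37 -0.01  1.69  0.    1.07  0.77]
shift in tool axes [-0.0044 -0.0044  0.0963]
turn rotvec tool deg [ 0.1 -0.1  0.4]
```

```bash
python3 -m inch '[[[0,0,0],[-0.0044,-0.0044,0.012],0.05],[[0,0,0],[0,0,0.024],0.05],[[0,0,0],[0,0,0.024],0.05],[[0,0,0],[0,0,0.02],0.05],[[0,0,0],[0,0,0.0143],0.05],[[0,0,0],[0,0,0],0.05],[[0,0,0],[0,0,0],0.05]]' | tail -c 600; python3 st.py .574 -.225 .153 180 0 118.6
```

```text
time_s: 18.3
eef_pos: [0.574, -0.2257, 0.1365]
tcp_rot: [3.139, -0.002, 2.077]
ft_force: [0.3, 0.3, 0.6]
width: 0.57
grasp_force: 0.0
t 18.3 grasp [ 0.5739 -0.2258  0.1555] rpy [ 1.798e+02 -1.000e-01  1.190e+02] w 0.05 gf 0.0 F [0.3 0.3 0.6] q [ 0.29  0.47 -0.01  1.78  0.    0.89  0.78]
shift in tool axes [0.0006 0.0004 0.0025]
turn rotvec tool deg [ 0.2 -0.1  0.4]
```

```bash
python3 -m inch '[[[0,0,0],[0,0,0.001],0.02],[[0,0,0],[0,0,0],0.015],[[0,0,0],[0,0,0],0.015],[[0,0,0],[0,0,0],0.015],[[0,0,0],[0,0,0],0.015],[[0,0,0],[0,0,0],0.015],[[0,0,0],[0,0,0],0.015]]' 10 | tail -c 600; python3 st.py; python3 - <<'E'
from h import *
from bench import ctrl
s=ctrl.get_state();p=s["eef_pos"][:2];M=R.from_euler('xyz',s["tcp_rot"])
post=np.array([.575,-.141]);
d=post-p; print("radius",np.linalg.norm(d),"ang",np.degrees(np.arctan2(*-d[::-1])),"post in tool",M.inv().apply([*d,0]))
E
```

```text
time_s: 18.88
eef_pos: [0.5754, -0.2273, 0.1368]
tcp_rot: [3.137, 0.0, 2.076]
ft_force: [-0.5, -0.8, 2.5]
width: 0.247
grasp_force: 10.0
t 18.88 grasp [ 0.5753 -0.2273  0.1558] rpy [179.7   0.  118.9] w 0.0217 gf 10.0 F [-0.5 -0.8  2.5] q [ 0.29  0.47 -0.01  1.78  0.    0.89  0.78]
radius 0.08625834469388882 ang -89.74280258318447 post in tool [0.07568875 0.04137242 0.0001922 ]
```

```bash
cat > arc.py <<'E'
from h import *
from bench import ctrl
s=ctrl.get_state();p=s["eef_pos"];M=R.from_euler('xyz',s["tcp_rot"])
post=np.array([.575,-.141]); d=p[:2]-post; a=np.degrees(np.arctan2(d[1],d[0]))
print("z",p[2].round(4),"radius",np.linalg.norm(d).round(4),"ang",a.round(1),"yaw",np.degrees(s["tcp_rot"][2]).round(1),"swing deg",(a+171.2).round(1),"F",s["ft_force"].round(1),"T",s["wrist_torque"].round(2),"gf",s["grasp_force"],"w",s["width"]*.0878, "t",s["time_s"])
for st in (5.82,a+171.2):
    b=np.radians(a-st); q=post+.085*np.array([np.cos(b),np.sin(b)]); print("shift for",round(st,1),M.inv().apply([*(q-p[:2]),0]).round(4))
E
python3 -m inch '[[[0,0,5.82],[0.0045,-0.0074,0],0.015],[[0,0,5.82],[0.0045,-0.0074,0],0.015],[[0,0,5.82],[0.0045,-0.0074,0],0.015],[[0,0,5.82],[0.0045,-0.0074,0],0.015],[[0,0,0],[0,0,0],0.015],[[0,0,0],[0,0,0],0.015]]' | tail -c 600; python3 arc.py
```

```text
time_s: 19.38
eef_pos: [0.5416, -0.2203, 0.1365]
tcp_rot: [3.138, -0.002, 1.672]
ft_force: [-0.7, -2.3, 1.8]
width: 0.244
grasp_force: 10.0
z 0.1365 radius 0.086 ang -112.8 yaw 95.8 swing deg 58.4 F [-0.7 -2.3  1.8] T [-0.38  0.03 -0.02] gf 9.998339116573334 w 0.021380156237619678 t 19.3833
shift for 5.8 [ 0.0054 -0.0069 -0.    ]
shift for 58.4 [ 0.0711 -0.0436 -0.    ]
```

```bash
python3 -m inch '[[[0,0,5.82],[0.0046,-0.0074,0],0.015],[[0,0,5.82],[0.0046,-0.0074,0],0.015],[[0,0,5.82],[0.0046,-0.0074,0],0.015],[[0,0,5.82],[0.0046,-0.0074,0],0.015],[[0,0,5.82],[0.0046,-0.0074,0],0.015],[[0,0,5.82],[0.0046,-0.0074,0],0.015],[[0,0,5.82],[0.0046,-0.0074,0],0.015],[[0,0,5.82],[0.0046,-0.0074,0],0.015],[[0,0,5.82],[0.0046,-0.0074,0],0.015],[[0,0,0],[0,0,0],0.015],[[0,0,0],[0,0,0],0.015]]' | tail -c 600; python3 arc.py
```

```text
time_s: 20.3
eef_pos: [0.4924, -0.1623, 0.1362]
tcp_rot: [-3.142, -0.004, 0.761]
ft_force: [-1.2, 0.2, -0.7]
width: 0.247
grasp_force: 10.0
z 0.1362 radius 0.0853 ang -165.5 yaw 43.6 swing deg 5.7 F [-1.2  0.2 -0.7] T [-0.17  0.26 -0.04] gf 9.999939948320389 w 0.021712363455805028 t 20.3
shift for 5.8 [ 0.0049 -0.0072  0.    ]
shift for 5.7 [ 0.0047 -0.007   0.    ]
```

```bash
python3 -m inch '[[[0,0,5.7],[0.0047,-0.0070,0],0.015],[[0,0,0],[0,0,0],0.015],[[0,0,0],[0,0,0],0.015]]' | tail -c 600; python3 arc.py;  python3 -m inch '[[[0,0,1],[0.0008,-0.0013,0],0.015],[[0,0,0],[0,0,0],0.015],[[0,0,0],[0,0,0],0.015]]' | tail -c 600; python3 arc.py
```

```text
time_s: 20.55
eef_pos: [0.4912, -0.1549, 0.1361]
tcp_rot: [3.141, -0.004, 0.661]
ft_force: [-0.4, -1.4, -1.3]
width: 0.246
grasp_force: 10.0
z 0.1361 radius 0.085 ang -170.6 yaw 37.9 swing deg 0.6 F [-0.4 -1.4 -1.3] T [-0.46 -0.07 -0.06] gf 9.99961718916893 w 0.021610890229989944 t 20.55
shift for 5.8 [ 0.0045 -0.0074  0.    ]
shift for 0.6 [ 0.0004 -0.0008  0.    ]
time_s: 20.8
eef_pos: [0.4911, -0.1534, 0.1362]
tcp_rot: [3.141, -0.005, 0.64]
ft_force: [1.7, -3.3, -3.9]
width: 0.246
grasp_force: 10.0
z 0.1362 radius 0.0849 ang -171.6 yaw 36.7 swing deg -0.4 F [ 1.7 -3.3 -3.9] T [-0.91 -0.38  0.07] gf 10.004249811172485 w 0.0215696746417038 t 20.8
shift for 5.8 [ 0.0043 -0.0075  0.    ]
shift for -0.4 [-0.0004  0.0004 -0.    ]
```

```bash
python3 -m inch '[[[0,0,0.7],[0.0008,-0.0013,0],0.015],[[0,0,0],[0,0,0],0.015],[[0,0,0],[0,0,0],0.015]]' | tail -c 600; python3 arc.py;  python3 -m inch '[[[0,0,0.7],[0.0008,-0.0013,0],0.015],[[0,0,0],[0,0,0],0.015],[[0,0,0],[0,0,0],0.015]]' | tail -c 600; python3 arc.py
```

```text
time_s: 21.05
eef_pos: [0.4909, -0.1521, 0.1364]
tcp_rot: [3.14, -0.005, 0.626]
ft_force: [1.7, -6.0, -3.8]
width: 0.246
grasp_force: 10.0
z 0.1364 radius 0.0848 ang -172.5 yaw 35.9 swing deg -1.3 F [ 1.7 -6.  -3.8] T [-1.34 -0.49  0.02] gf 9.99806173145771 w 0.021618437133030466 t 21.05
shift for 5.8 [ 0.0043 -0.0075  0.    ]
shift for -1.3 [-0.0011  0.0016 -0.    ]
time_s: 21.3
eef_pos: [0.4909, -0.1511, 0.1365]
tcp_rot: [3.14, -0.005, 0.613]
ft_force: [1.8, -6.4, -4.0]
width: 0.246
grasp_force: 10.0
z 0.1365 radius 0.0847 ang -173.2 yaw 35.1 swing deg -2.0 F [ 1.8 -6.4 -4. ] T [-1.54 -0.44  0.04] gf 9.987183138728142 w 0.02160408303119267 t 21.3
shift for 5.8 [ 0.0042 -0.0075  0.    ]
shift for -2.0 [-0.0016  0.0025 -0.    ]
```

```bash
python3 -m inch '[[[0,0,-1.0],[-0.0012,0.002,0],0.015],[[0,0,0],[0,0,0],0.015],[[0,0,0],[0,0,0],0.015],[[0,0,0],[0,0,0.006],0.015],[[0,0,0],[0,0,0.006],0.015],[[0,0,0],[0,0,0.006],0.015],[[0,0,0],[0,0,0.006],0.015],[[0,0,0],[0,0,0],0.015],[[0,0,0],[0,0,0],0.015]]' 20| tail -c 600; python3 arc.py; python3 - <<'E'
from bench import snapshot
from h import *
s=snapshot("top"); pickle.dump(s,open("top7.pkl","wb")); a=s["image"][165:245,285:365]
t=snapshot("scene"); b=t["image"][150:230,245:325]
cv2.imwrite("pics/c8.png",cv2.resize(np.hstack([a,b]),None,fx=5,fy=5,interpolation=cv2.INTER_CUBIC))
E
```

```text
time_s: 22.05
eef_pos: [0.4913, -0.1524, 0.1122]
tcp_rot: [3.141, -0.005, 0.631]
ft_force: [2.8, -5.3, -3.7]
width: 0.245
grasp_force: 20.0
z 0.1122 radius 0.0845 ang -172.3 yaw 36.2 swing deg -1.1 F [ 2.8 -5.3 -3.7] T [-1.33 -0.55 -0.06] gf 19.998130202293396 w 0.021507665547099267 t 22.05
shift for 5.8 [ 0.0041 -0.0076  0.    ]
shift for -1.1 [-0.0012  0.0012 -0.    ]
```

View pics/c8.png

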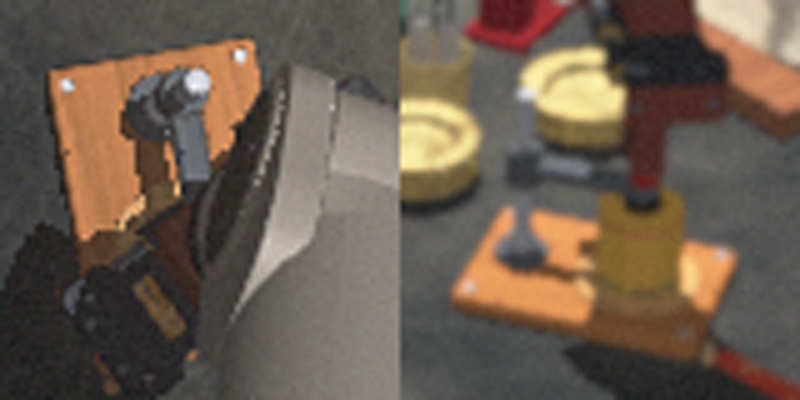

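The arm is over the beaker and the presser is about 6 mm above its foot.

```bash
python3 -m inch '[[[0,0,0],[0,0,0.0025],0.015],[[0,0,0],[0,0,0.0025],0.015],[[0,0,0],[0,0,0],0.015],[[0,0,0],[0,0,0],0.015]]' | tail -c 600; python3 arc.py|head -1; python3 -m inch '[[[0,0,0],[0,0,0.001],0.015],[[0,0,0],[0,0,0],0.015],[[0,0,0],[0,0,0],0.015]]' >/dev/null; python3 arc.py|head -1
```

```text
time_s: 22.48
eef_pos: [0.4924, -0.1519, 0.1097]
tcp_rot: [3.14, -0.008, 0.631]
ft_force: [-3.8, -1.9, 20.5]
width: 0.248
grasp_force: 20.0
z 0.1097 radius 0.0833 ang -172.5 yaw 36.2 swing deg -1.3 F [-3.8 -1.9 20.5] T [-0.41  0.85 -0.01] gf 20.04186451435089 w 0.021743272677897864 t 22.4833
z 0.1092 radius 0.0831 ang -172.5 yaw 36.2 swing deg -1.3 F [-5.4 -0.2 25.8] T [-0.25  1.21  0.02] gf 20.046218633651733 w 0.021224342923172938 t 22.7333
```

```bash
python3 -m inch '[[[0,0,0],[0,0,0],0.05],[[0,0,0],[0,0,0],0.05],[[0,0,0],[0,0,0],0.05],[[0,0,0],[0,0,0],0.05],[[0,0,0],[0,0,0],0.05],[[0,0,0],[0,0,-0.01],0.05],[[0,0,0],[0,0,-0.02],0.05],[[0,0,0],[0,0,-0.03],0.05],[[0,0,0],[0,0,-0.03],0.05],[[0,0,0],[-0.03,0.01,-0.01],0.05],[[0,0,0],[-0.03,0.02,0],0.05],[[0,0,0],[-0.03,0.02,0],0.05],[[0,0,0],[-0.03,0.02,0],0.05],[[0,0,0],[-0.03,0.02,0],0.05],[[0,0,0],[-0.03,0.02,0],0.05],[[0,0,0],[0,0,0],0.05],[[0,0,0],[0,0,0],0.05]]' | tail -c 600;python3 arc.py|head -1;  python3 - <<'E'
from bench import snapshot
from h import *
s=snapshot("top"); pickle.dump(s,open("top8.pkl","wb")); a=s["image"][175:235,290:350]
t=snapshot("scene");pickle.dump(t,open("sc8.pkl","wb"));  b=t["image"][165:225,255:315]
cv2.imwrite("pics/c9.png",cv2.resize(np.hstack([a,b]),None,fx=6.5,fy=6.5,interpolation=cv2.INTER_CUBIC))
E
```

```text
time_s: 24.15
eef_pos: [0.4086, -0.3492, 0.2059]
tcp_rot: [-3.142, -0.004, 0.627]
ft_force: [0.6, 1.4, -0.0]
width: 0.568
grasp_force: 0.0
z 0.2059 radius 0.2665 ang -128.6 yaw 35.9 swing deg 42.6 F [ 0.6  1.4 -0. ] T [ 0.06 -0.05  0.02] gf 0.0 w 0.04990676799936585 t 24.15
```

View pics/c9.png

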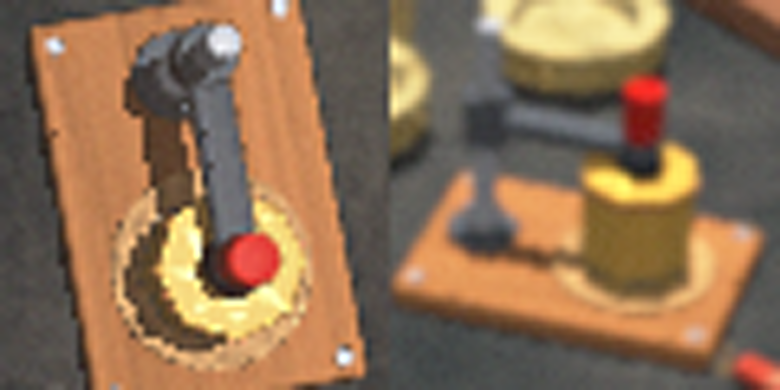

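```bash
python3 - <<'E'
from h import *
s=pickle.load(open("top8.pkl","rb"));t=pickle.load(open("sc8.pkl","rb"))
def tri(a,b):
    ra=[px(s,(a[0]+.5)/6.5-.5+290,(a[1]+.5)/6.5-.5+175,z) for z in(0,.2)]
    rb=[px(t,(b[0]-390+.5)/6.5-.5+255,(b[1]+.5)/6.5-.5+165,z) for z in(0,.2)]
    A=np.c_[ra[1]-ra[0],-(rb[1]-rb[0])]; k=np.linalg.lstsq(A,rb[0]-ra[0],rcond=None)[0]
    p=ra[0]+k[0]*(ra[1]-ra[0]);q=rb[0]+k[1]*(rb[1]-rb[0]); return ((p+q)/2).round(4),np.linalg.norm(p-q).round(4)
k=tri((253,256),(645,85)); print("knob top",k,"post top",tri((224,42),(489,26)), "foot ctr",tri((233,262),(641,174)))
print("knob if .129",px(s,253.5/6.5-.5+290,256.5/6.5-.5+175,.129))
E
python3 st.py
```

```text
knob top (array([ 0.4912, -0.1542,  0.1325]), np.float64(0.0019)) post top (array([ 0.5745, -0.1408,  0.15  ]), np.float64(0.0004)) foot ctr (array([ 0.4907, -0.1553,  0.0774]), np.float64(0.0022))
knob if .129 [ 0.49220984 -0.15442297  0.129     ]
t 24.25 grasp [ 0.4103 -0.3464  0.2246] rpy [-179.9   -0.3   36.2] w 0.0497 gf 0.0 F [0. 0. 1.] q [ 0.23  0.28  0.43  1.93 -0.15  0.96 -0.21]
```

I can't tell 129 mm from 132 mm in the pictures. I'll check by pressing the knob's top with closed fingers.

```bash
python3 -m inch '[[[0,0,0],[0.03,-0.02,0],0],[[0,0,0],[0.03,-0.02,0],0],[[0,0,0],[0.03,-0.02,0],0],[[0,0,0],[0.03,-0.02,0],0],[[0,0,0],[0.03,-0.02,0],0],[[0,0,0],[0.03,-0.01,0],0],[[0,0,0],[0,0,0],0],[[0,0,0],[0,0,0],0],[[0,0,0],[0,0,0],0]]' 20| tail -c 600; python3 st.py .4915 -.1545 .159
```

```text
time_s: 25.0
eef_pos: [0.4901, -0.1515, 0.2063]
tcp_rot: [-3.141, -0.004, 0.633]
ft_force: [-0.6, -0.4, -0.2]
width: 0.003
grasp_force: 0.0
t 25.0 grasp [ 0.4901 -0.1515  0.2253] rpy [-180.    -0.2   36.3] w 0.0003 gf 0.0 F [-0.6 -0.4 -0.2] q [-0.1   0.23  0.32  1.98 -0.09  0.95 -0.66]
shift in tool axes [-0.0009  0.0033  0.0663]
```

```bash
python3 -m inch '[[[0,0,0],[-0.0009,0.0033,0.02],0],[[0,0,0],[0,0,0.025],0],[[0,0,0],[0,0,0.016],0],[[0,0,0],[0,0,0.006],0],[[0,0,0],[0,0,0],0],[[0,0,0],[0,0,0],0],[[0,0,0],[0,0,0],0]]' | tail -c 600; python3 -m inch '[[[0,0,0],[0,0,0.003],0],[[0,0,0],[0,0,0],0],[[0,0,0],[0,0,0],0],[[0,0,0],[0,0,0],0]]'
```

```text
time_s: 25.58
eef_pos: [0.4924, -0.1558, 0.1403]
tcp_rot: [3.141, -0.006, 0.631]
ft_force: [0.0, 0.0, 0.1]
width: 0.004
grasp_force: 0.0
time_s: 25.92
eef_pos: [0.492, -0.1551, 0.1365]
tcp_rot: [-3.142, -0.005, 0.632]
ft_force: [-0.9, -0.1, -0.3]
width: 0.005
grasp_force: 0.0
```

```bash
python3 -m inch '[[[0,0,0],[0,0,0.002],0],[[0,0,0],[0,0,0],0],[[0,0,0],[0,0,0],0]]'|sed -n 2,4p;  python3 -m inch '[[[0,0,0],[0,0,0.002],0],[[0,0,0],[0,0,0],0],[[0,0,0],[0,0,0],0]]'|sed -n 2,4p;  python3 -m inch '[[[0,0,0],[0,0,0.002],0],[[0,0,0],[0,0,0],0],[[0,0,0],[0,0,0],0]]'|sed -n 2,4p
```

```text
eef_pos: [0.4917, -0.1551, 0.1342]
tcp_rot: [-3.141, -0.004, 0.632]
ft_force: [0.1, -0.1, 0.4]
eef_pos: [0.4917, -0.1551, 0.1321]
tcp_rot: [-3.141, -0.004, 0.631]
ft_force: [-0.2, -0.1, -1.0]
eef_pos: [0.4918, -0.1551, 0.1301]
tcp_rot: [-3.141, -0.004, 0.631]
ft_force: [0.6, -0.1, -0.8]
```

```bash
python3 -m inch '[[[0,0,0],[0,0,0.0012],0],[[0,0,0],[0,0,0],0],[[0,0,0],[0,0,0],0]]'|sed -n 2,4p;  python3 -m inch '[[[0,0,0],[0,0,0.001],0],[[0,0,0],[0,0,0],0],[[0,0,0],[0,0,0],0]]'|sed -n 2,4p
```

```text
eef_pos: [0.492, -0.1552, 0.1294]
tcp_rot: [-3.141, -0.005, 0.631]
ft_force: [-1.2, 0.4, 4.6]
eef_pos: [0.4922, -0.1552, 0.1293]
tcp_rot: [-3.141, -0.005, 0.631]
ft_force: [-3.9, 1.8, 14.6]
```

The knob stops firmly at 129 mm, so the presser is on the foot. I'll retreat and take a last look.

```bash
python3 -m inch '[[[0,0,0],[0,0,-0.005],0],[[0,0,0],[0,0,-0.015],0],[[0,0,0],[0,0,-0.03],0],[[0,0,0],[0,0,-0.03],0],[[0,0,0],[-0.03,0.02,0],0],[[0,0,0],[-0.03,0.02,0],0],[[0,0,0],[-0.03,0.02,0],0],[[0,0,0],[-0.03,0.02,0],0],[[0,0,0],[-0.03,0.02,0],0],[[0,0,0],[-0.03,0.02,0],0],[[0,0,0],[0,0,0],0],[[0,0,0],[0,0,0],0],[[0,0,0],[0,0,0],0]]'|sed -n 1,4p;  python3 - <<'E'
from bench import snapshot
from h import *
s=snapshot("top"); a=s["image"][130:290,60:400]
o=cv2.resize(a,None,fx=2.3,fy=2.3,interpolation=cv2.INTER_CUBIC); cv2.imwrite("pics/c10.png",o)
E
```

```text
time_s: 28.25
eef_pos: [0.4173, -0.3578, 0.2069]
tcp_rot: [-3.141, -0.005, 0.632]
ft_force: [0.6, 1.2, -0.6]
```

View pics/c10.png

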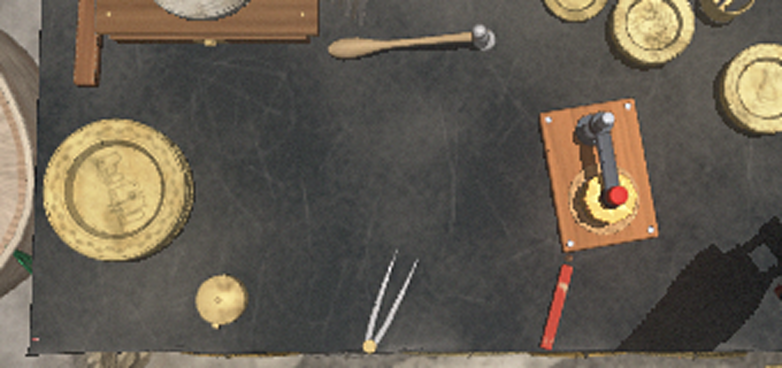

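The beaker is on the cork with the arm over it and the knob at (617,196). The hammer, dividers and powder box haven't moved, and the robot is clear.

```bash
python3 -c "
from bench import ctrl
print(ctrl.close_job())"
```

```text
the job is handed in; nothing more can be done
None
```

The beaker stands mouth-down within about 1 mm of the cork's centre, with the hold-down arm swung in to its stop and the presser resting on its foot; nothing else was disturbed, and I handed the job in at about 28 s of the 72 s allowed.

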